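# Move three brass fittings on to their next places on the assembly bench

### The job

Each of the three brass fittings is due at the place where another one stands now, and each place takes one piece: the weighed tee on the bench scale goes into the vise, midway between the jaws, the elbow standing in the vise goes into the middle cell of the outgoing tray, and the union that was put in that cell too early goes on the middle of the scale's pan to be weighed. Park one of them on the empty white pad while you shift the others, stand each upright and let it go, setting it down gently and without knocking any of them over. Leave the two caps in the tray and the yellow bin where they are.

Things in the scene. Friction and masses are not known exactly. Their poses are not given: they have to be found in the camera images.
- tee: Loose brass tee, 0.55 kg, on end, 100 mm tall. Origin: centre of its underside. Hexagons 38 mm across flats at foot (0-20 mm up) and top (80-100 mm up), flats facing its +-y; 32 mm round tube between, 37 mm bulge at mid-height. Side branch along its +x, 50 mm up, 48 mm out from the axis, 40 mm thick. Grip the top hexagon, closing along its y, TCP 84 mm above the origin. Starts turned any way.
- elbow: Loose brass elbow, 0.42 kg, 73 mm tall, on one end. Origin: centre of its underside. Foot hexagon 38 mm across flats, 18 mm high, 31 mm neck; a level round leg 36 mm thick, axis 55 mm up, runs from the foot's axis along its +x, ending in a hexagon 26-45 mm out. Centre of mass 10 mm to +x. Grip the leg, closing along its y, 10 mm to +x, TCP 55 mm above the origin. Starts turned any way.
- union: Loose brass straight union, 0.48 kg, on end, 80 mm tall, no branch. Origin: centre of its underside. Foot hexagon 38 mm across flats (0-18 mm up), wide hexagon nut, 50 mm across flats, 58 mm across corners (24-44 mm up), then a round collar 36 mm in diameter (44-80 mm up). Grip the collar from any side, TCP 68 mm above the origin, fingertips clear above the nut. Starts turned any way.
- scale: Bench scale, fixed: grey housing 170 x 170 mm, black display panel on its own -x side. Origin: on the table under the centre of its square steel pan, 130 x 130 mm; the pan's rigid flat top is 56 mm above the origin. Its place and turn vary. Carries the tee at the start.
- vise: Small blue machine vise, fixed, jaws open and left so. Origin: on the table under the middle between the jaws. Screw along its own y, screw handle to +y, 147 mm out. Flat bed between the jaws 22 mm above the origin; jaw gap 66 mm along y; jaws 80 mm long along x, their tops 46 mm above the origin. Its place and turn vary. The elbow stands on its bed at the start.
- tray: Outgoing tray, fixed: open cardboard strip of three cells in a row along its own y, 88 x 262 mm, walls 4 mm thick and 28 mm high. Origin: under the centre of the middle cell, 80 x 82 mm inside, floor 4 mm above the origin. The outer cells, centred 86 mm to either side, hold a cap each. Its place and turn vary. The middle cell holds the union at the start.
- pad: Empty white pad, 120 x 120 x 4 mm, fixed flat on the bench: the free spot. Origin: centre of its underside; top 4 mm above. Its place and turn vary.
- cap1: Loose low brass hexagon cap, 36 mm across flats, 24 mm tall, in the outer cell on the tray's -y side. Origin: centre of its underside. Leave it alone.
- cap2: The same kind of cap, in the outer cell on the tray's +y side. Leave it alone.
- bin: Yellow open-fronted parts bin, loose, 0.9 kg, 125 x 100 x 75 mm, small brass nuts in it, standing among the other places. Origin: centre of its underside, open front to its -x. Its place varies. Leave it alone.
Things that resemble listed ones, but are neither listed nor needed, are in the scene too. What is shaped like the elbow but black or orange is not meant.

How it is judged:
On the way:
1. one of the three fittings stands upright on the white pad, let go (((horizontal distance between tee and pad below 0.05 m and height (world z) of tee between 0.002 and 0.01 m and angle between tee's own z axis and vertical below 0.12 rad and contact force between tee and the fingers below 0.1 N) or (horizontal distance between elbow and pad below 0.05 m and height (world z) of elbow between 0.002 and 0.01 m and angle between elbow's own z axis and vertical below 0.12 rad and contact force between elbow and the fingers below 0.1 N) or (horizontal distance between union and pad below 0.05 m and height (world z) of union between 0.002 and 0.01 m and angle between union's own z axis and vertical below 0.12 rad and contact force between union and the fingers below 0.1 N))), for 0.2 s.
At the end, for the whole second after the job is handed in: The tee stands on the vise's bed within 25 mm of the jaws' middle, the elbow on the floor of the tray's middle cell within 28 mm of its centre, the union on the scale's pan within 30 mm of its centre; all upright within 7 degrees, let go and at rest (horizontal distance between tee and vise below 0.025 m and height (world z) of tee between 0.018 and 0.028 m and angle between each of tee, elbow, union's own z axis and vertical below 0.12 rad and horizontal distance between elbow and tray below 0.028 m and height (world z) of elbow between 0.001 and 0.01 m and horizontal distance between union and scale below 0.03 m and height (world z) of union between 0.052 and 0.062 m and linear speed of each of tee, elbow, union below 0.02 m/s and angular speed of each of tee, elbow, union below 0.2 rad/s); the robot touches nothing.
It fails at once if one of the three fittings is knocked over (tilted more than 35 degrees) (angle between any of tee, elbow, union's own z axis and vertical above 0.6 rad).
It fails at once if a cap is shifted by more than 20 mm (distance of any of cap1, cap2 from where it was at the start of the episode above 0.02 m).
It fails at once if the yellow bin is shifted by more than 20 mm (distance of bin from where it was at the start of the episode above 0.02 m).
It fails at once if a fitting is dropped or driven hard on to its place (more than 90 N on scale, vise, tray or pad) (contact force between any of tee, elbow, union and scale above 90 N or contact force between any of tee, elbow, union and vise above 90 N or contact force between any of tee, elbow, union and tray above 90 N or contact force between any of tee, elbow, union and pad above 90 N).
It also fails if it takes over 109 s, if anything falls off the work surface, if the arm or the gripper's body presses on something with over 40 N, if the wrist force passes 120 N, or if a joint passes its speed limit or range.

### The arm

A 7-joint arm with a two-finger parallel gripper is mounted at the origin on the work surface. World frame = base frame: x ahead of the robot, y to its left, z up, the work surface at z = 0. Lengths are in m, angles in rad, forces in N, time in s.
With the tool pointing down it reaches from about 0.425 to 0.825 m from the base axis. Payload 3.6 kg.
Tool frame: the origin (TCP) lies between the finger pads, 19 mm behind the fingertips; this is the grasp point; z points along the fingers, y is the line along which they close (so a half turn about z gives the same grasp; the last joint's range is limited). The gripper opens to 85 mm and grips with 20 to 120 N. Pads are 22 mm wide; open, the fingers measure 114 mm over their backs; the gripper's body (76 mm by 85 mm) begins 54 mm behind the grasp point. The pads swing forward as they close: fully open they stand 13 mm farther back than shut.
Start: joints at [1.101, 0.615, -0.013, 1.423, 0.008, 1.103, -0.04], TCP at [0.279, -0.587, 0.25] pointing down, gripper open.
Joint ranges: [-3.12, 3.12], [-0.3, 2.06], [-1.34, 1.32], [0.26, 2.42], [-1.36, 4.5], [0.01, 1.98], [-2.84, 2.84]. Speed limits (rad/s): [2.79, 2.79, 3.14, 3.14, 3.14, 3.14, 3.14].

### API

Orientations are given as a unit quaternion [w, x, y, z].
In Python, from plant import ctrl gives the robot as it stands.
- The arm moves only by the shell command python3 -m pendant 'ROWS' [FORCE]. ROWS is JSON, a list that holds one entry, the list of rows, each a list of 7 numbers: the shift along the tool's x, y, z in m, then the turn, a rotation vector about the tool's x, y, z in degrees, then the finger opening in m, from 0 to 0.0854. A call has 1 to 10 rows; each row is the pose to reach, as a shift and turn from the pose commanded when the call began, along the tool's axes at that moment; what a row does not reach only later rows make up. A row lasts 1/10 s, in which the tool goes at most 50 mm and 8.59 degrees, less where a joint would pass 70% of its speed; a pose out of reach is approached as far as the arm can. A call with a gripper value outside its range is refused whole. The fingers move at their own pace and stop on an object; FORCE is the grip in N (left out, the last holds). Time passes only in rows, so rows that repeat a pose let the fingers close. It gives the time, the measured TCP pose, the force, the opening and the grip force at its end, in the units of the state.
- ctrl.get_state(): the state, without advancing time (a new reading comes with each control period).
- ctrl.snapshot(name): name is "side" or "top"; returns (picture, depth): 480x640x3 uint8, red, green, blue; 480x640 float32, m along the optical axis (not along the pixel's ray), 0 where there is no reading.
- ctrl.camera_params(name): a dict with "intrinsics" (3x3 intrinsics, pixels), "D" ([k1, k2, p1, p2, k3] as OpenCV has them; the pictures are not rectified), "rvec" (rotation vector, rad) and "tvec" (3), from world to camera coordinates, as OpenCV has them. Camera axes: x right, y down, z forward; pixel columns grow to the right and rows downward; lengths in m; the calibration is good to about 2 mm. A picture is of the moment at which its call begins. camera_params takes no time and is no camera call.
- ctrl.sign_off(): hands the job in; it is judged then, once.
The state is a dict: "t": time; "joint_positions": joint angles; "qvel": joint speeds; "tau": joint torques, N m; "position": TCP position; "tool_rot": TCP orientation; "wrist_force": force on the tool from outside, world axes, zero at the start; "moment": the same for the moment, N m; "gripper_width": finger opening in m; "grasp_force": force on a finger pad.
Only numpy, scipy, OpenCV 4.12 (cv2) and the standard library are available. Lean on these libraries where they do the work, as an engineer would, in place of code of your own. Each camera call takes 0.05 s, during which the arm holds its last target. There are 200 camera calls.

## Working session

There is one attempt and no reset: what is moved stays moved. The work goes in short steps, Python scripts to look and compute and a shell command to move; the robot and the scene stay as the last step left them, time stands still between calls to the robot, and variables do not carry over. Pictures are saved under pics/ and viewed, at most 14 in all, crops included, and the job is handed in when it is done.

```bash
ls; mkdir -p pics
cat > h.py <<'E'
import numpy as np, cv2
from plant import ctrl
from scipy.spatial.transform import Rotation as R
def cam(n):
    p=ctrl.camera_params(n); return np.array(p["intrinsics"],float),np.array(p["D"],float),R.from_rotvec(np.ravel(p["rvec"])).as_matrix(),np.ravel(p["tvec"]).astype(float)
def ray(n,uv,z):
    K,D,Rm,t=cam(n); uv=np.array(uv,float).reshape(-1,1,2)
    d=np.c_[cv2.undistortPoints(uv,K,D)[:,0],np.ones(len(uv))]@Rm; c=-Rm.T@t
    return c+d*((z-c[2])/d[:,2])[:,None]
def cloud(n,dep):
    K,D,Rm,t=cam(n); v,u=np.mgrid[:480,:640]
    x=cv2.undistortPoints(np.stack([u,v],-1).reshape(-1,1,2).astype(float),K,D)[:,0]
    P=np.c_[x,np.ones(len(x))]*dep.reshape(-1,1); return ((P-t)@Rm).reshape(480,640,3)
def proj(n,P):
    p=ctrl.camera_params(n); return cv2.projectPoints(np.array(P,float).reshape(-1,1,3),np.ravel(p["rvec"]).astype(float),np.ravel(p["tvec"]).astype(float),np.array(p["intrinsics"],float),np.array(p["D"],float))[0][:,0]
E
python3 - <<'E'
from h import *
for n in("top","side"):
    im,d=ctrl.snapshot(n); np.savez(f"{n}0.npz",im=im,d=d); cv2.imwrite(f"pics/{n}0.png",im[...,::-1])
    K,D,Rm,t=cam(n); print(n,K.round(1).tolist(),D,(-Rm.T@t).round(3),Rm[2].round(2))
print(ctrl.get_state())
E
```

```text
pics
top [[624.8, 0.0, 309.5], [0.0, 624.8, 242.0], [0.0, 0.0, 1.0]] [0.03762727 0.         0.         0.         0.        ] [0.357 0.033 1.693] [ 0.1 -0.  -1. ]
side [[451.8, 0.0, 319.8], [0.0, 451.8, 235.7], [0.0, 0.0, 1.0]] [-0.00497445  0.          0.          0.          0.        ] [0.294 0.69  0.902] [ 0.2  -0.6  -0.77]
{'t': 0.1, 'joint_positions': array([ 1.10151099,  0.61584633, -0.01258711,  1.42474655,  0.00808341,
        1.10339539, -0.04039957]), 'qvel': array([ 0.00161666, -0.00207692,  0.00112577, -0.00412696, -0.00054115,
        0.00022729,  0.00073542]), 'tau': array([ 1.93154083e-03, -4.70382750e+01,  2.60540480e-01, -1.71571577e+01,
        1.01252360e-02,  5.83056884e-03,  2.45822639e-05]), 'position': array([ 0.27822201, -0.5867321 ,  0.24893593]), 'tool_rot': array([-1.14062374e-03,  9.75588127e-01,  2.19605170e-01, -2.73038909e-04]), 'wrist_force': array([-0.53911292,  0.30086273, -0.25182521]), 'moment': array([-0.01297797,  0.01072162,  0.03307633]), 'grasp_force': 0.0, 'gripper_width': 0.08577885819580788}
```

View pics/top0.png

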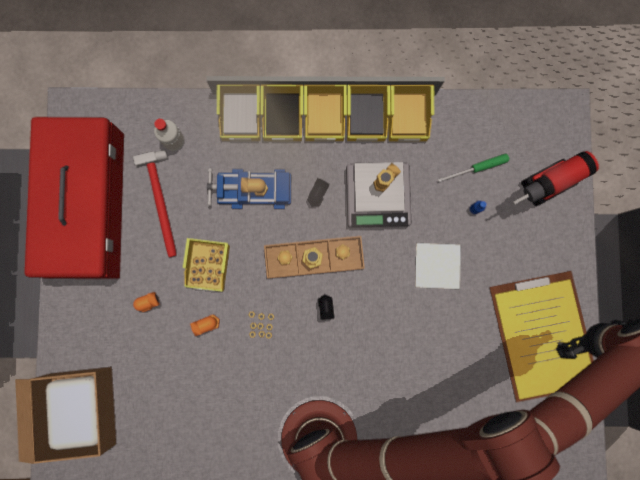

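View pics/side0.png

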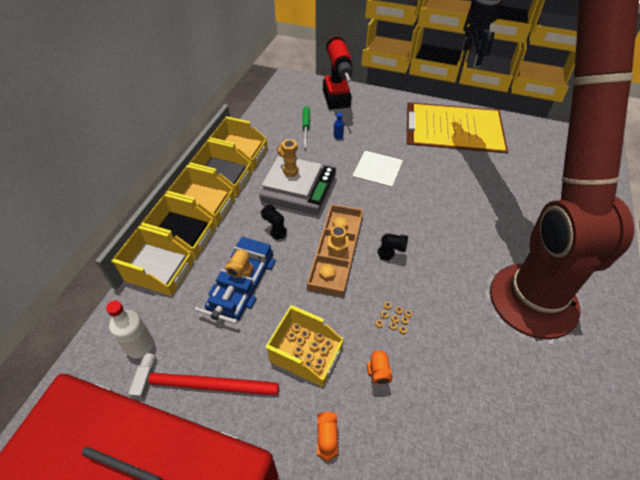

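Top view: tee (387,178) on the scale, elbow (254,186) in the vise, union (313,257) in the tray's middle cell, pad (438,266), bin (207,265). Things that could be taken for the elbow: black elbows at (318,192) and (326,307), orange ones at (146,301) and (205,325). By the description the brass one in the vise at (254,186) is meant.

Run:
```python
from h import *
f=np.load("top0.npz"); im,d=f["im"],f["d"]; C=cloud("top",d)
np.savez("C0.npz",C=C)
hsv=cv2.cvtColor(im,cv2.COLOR_RGB2HSV)
def box(x0,x1,y0,y1):
    m=np.zeros((480,640),bool); m[y0:y1,x0:x1]=1; return m&(d>0)
def rect(name,m,z=None):
    m=cv2.morphologyEx(m.astype(np.uint8),cv2.MORPH_OPEN,np.ones((3,3)))>0
    P=C[m]; r=cv2.minAreaRect(P[:,:2].astype(np.float32)*1000); print(name,len(P),"z %.3f"%np.median(P[:,2]),"c",np.round(r[0],1),"sz",np.round(r[1],1),"a",round(r[2],1))
z=C[...,2]
rect("pad",box(405,470,235,298)&(hsv[...,1]<30)&(hsv[...,2]>150))
rect("pan",box(340,415,155,235)&(abs(z-.056)<.006)&(hsv[...,1]<40)&(hsv[...,2]>140))
rect("scale",box(335,420,150,240)&(z>.025)&(z<.065))
rect("tray",box(255,370,230,285)&(z>.018)&(z<.036))
rect("traycol",box(255,370,230,285)&(hsv[...,0]<16)&(hsv[...,1]>80)&(z<.036))
rect("visejaws",box(205,300,160,215)&(hsv[...,0]>100)&(hsv[...,0]<130)&(hsv[...,1]>120)&(z>.038)&(z<.054))
rect("viseblue",box(205,300,160,215)&(hsv[...,0]>100)&(hsv[...,0]<130)&(hsv[...,1]>120))
rect("bin",box(175,240,230,300)&(z>.05))
rect("tee top",box(365,410,155,200)&(z>.145))
rect("tee branch",box(365,410,155,200)&(z>.085)&(z<.142))
rect("elbow",box(232,275,170,200)&(z>.062))
rect("union",box(295,330,240,275)&(z>.07))
rect("unionnut",box(295,330,240,275)&(z>.04))
a=cv2.resize(im[150:290,200:420],(704,448),interpolation=cv2.INTER_CUBIC); cv2.imwrite("pics/crop.png",a[...,::-1])
```

```text
pad 1988 z 0.003 c [ 456.5 -322.7] sz [123.3 122.5] a 87.4
pan 1168 z 0.056 c [ 664. -159.] sz [129.1 129.4] a 1.2
scale 3564 z 0.050 c [ 644.1 -159.1] sz [172.9 170.6] a 1.0
tray 246 z 0.025 c [481.6  13. ] sz [ 35.8 188.7] a 4.1
traycol 2524 z 0.005 c [478.8  15. ] sz [ 92.  264.1] a 5.8
visejaws 165 z 0.046 c [645.8 245. ] sz [96.1 47.4] a 49.9
viseblue 432 z 0.026 c [634.9 191.9] sz [185.9  70.6] a 69.3
bin 200 z 0.073 c [475.9 297.1] sz [108.6  76.8] a 82.3
tee top 198 z 0.156 c [ 669.6 -163.9] sz [38.2 38.5] a 81.1
tee branch 132 z 0.120 c [ 679.9 -172.1] sz [34.1 70.2] a 46.1
elbow 326 z 0.091 c [663.2 173.3] sz [61.7 37.1] a 89.2
union 155 z 0.084 c [474.1  18. ] sz [34.7 33.6] a 0.1
unionnut 289 z 0.079 c [474.   17.7] sz [50.2 51. ] a 89.4
```

View pics/crop.png

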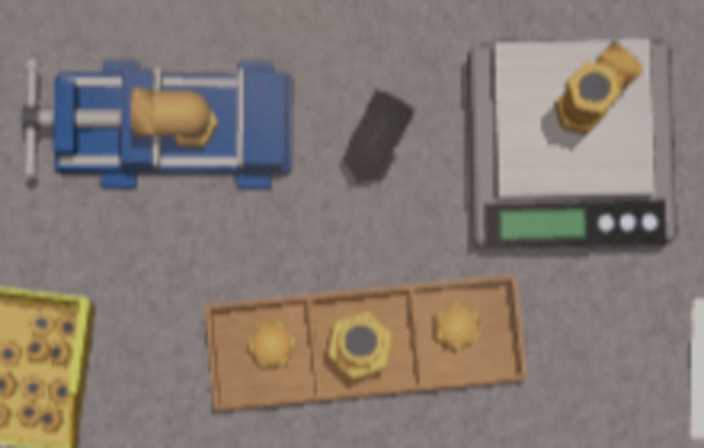

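The crop confirms the brass tee, elbow and union: the elbow stands between the jaws with its leg to +y, and the tee's branch points to +x −y. Next I refine the angles and centres.

```bash
cat >> h.py <<'E'
def go(p,yaw,s=None):
    """yaw (deg) = world angle of tool y (closing line)"""
    s=s or ctrl.get_state(); q=s["tool_rot"]; R0=R.from_quat([q[1],q[2],q[3],q[0]])
    best=None
    for k in(0,180):
        a=np.radians(yaw+k); y=np.array([np.cos(a),np.sin(a),0]); z=np.array([0,0,-1.]); x=np.cross(y,z)
        rv=np.degrees((R0.inv()*R.from_matrix(np.c_[x,y,z])).as_rotvec())
        print("shift mm",(R0.inv().apply(np.array(p)-s["position"])*1000).round(1),"turn",rv.round(1),"tool y now %.1f"%np.degrees(np.arctan2(*R0.apply([0,1,0])[1::-1])))
E
python3 - <<'E'
from h import *
f=np.load("top0.npz"); im,d=f["im"],f["d"]; C=np.load("C0.npz")["C"]; z=C[...,2]; hsv=cv2.cvtColor(im,cv2.COLOR_RGB2HSV)
# tee
sub=np.zeros((480,640),bool); sub[155:200,365:410]=1
P=C[sub&(z>.09)&(z<.132)]; v=P[:,:2]-[.6696,-.1639]; r=np.hypot(*v.T); k=(r>.026)&(P[:,2]>.11)
m=v[k].mean(0); print("tee branch n",k.sum(),"r",r[k].max(),"ang",np.degrees(np.arctan2(m[1],m[0])),"z",np.median(P[k,2]))
P=C[sub&(z>.1515)][:,:2]; h=cv2.convexHull(P.astype(np.float32)*1000)[:,0]
w=[np.ptp(h@[np.cos(a),np.sin(a)]) for a in np.radians(range(180))]; print("top widths",{a:round(w[a],1) for a in range(0,180,10)},P.mean(0))
# elbow
sub[:]=0; sub[165:205,230:280]=1
P=C[sub&(z>.085)&(z<.1)][:,:2]; c=P.mean(0); e=np.linalg.svd(P-c)[2][0]; print("leg crest",len(P),c,np.degrees(np.arctan2(e[1],e[0])),np.ptp(P@e))
# vise: light strips + blue pixels, rays
sub[:]=0; sub[160:215,240:300]=1
L=sub&(hsv[...,1]<70)&(hsv[...,2]>140); n,lab,st,ce=cv2.connectedComponentsWithStats(L.astype(np.uint8))
for i in range(1,n):
    if st[i,4]>8:
        print("strip",st[i],ce[i].round(1),ray("top",ce[i],.046).round(4))
# tray
sub[:]=0; sub[230:285,255:370]=1
T=sub&(hsv[...,0]<16)&(hsv[...,1]>70); c=max(cv2.findContours(T.astype(np.uint8),0,1)[0],key=cv2.contourArea)
r=cv2.minAreaRect((ray("top",c[:,0],.02)[:,:2]*1000).astype(np.float32)); print("tray@.02",r)
for i,(u,w_) in enumerate(((207,307),(212,410),(525,380),(516,277),(310,300),(317,395),(412,290),(418,385))): print(ray("top",(200+u/3.2,150+w_/3.2),.028).round(4)[0,:2])
E
```

```text
tee branch n 105 r 0.049807350968915705 ang -42.496058653974245 z 0.12066896823397008
top widths {0: np.float64(331.1), 10: np.float64(293.3), 20: np.float64(246.7), 30: np.float64(192.6), 40: np.float64(132.6), 50: np.float64(70.0), 60: np.float64(40.8), 70: np.float64(98.0), 80: np.float64(159.2), 90: np.float64(215.7), 100: np.float64(266.8), 110: np.float64(309.9), 120: np.float64(345.9), 130: np.float64(371.4), 140: np.float64(385.6), 150: np.float64(388.1), 160: np.float64(378.9), 170: np.float64(359.5)} [ 0.6499109  -0.14984098]
leg crest 246 [0.66246631 0.17680714] -89.94021004789943 0.0598116196430761
strip [248 171   2   8  11] [248.7 174.2] [[0.697  0.1883 0.046 ]]
strip [250 172  26  30 164] [264.8 188.8] [[0.6574 0.145  0.046 ]]
tray@.02 ((478.0768737792969, 14.054977416992188), (90.50025939941406, 264.0767822265625), 5.796027660369873)
[0.5061 0.1454]
[0.4201 0.1405]
[ 0.4454 -0.12  ]
[ 0.5317 -0.1131]
[0.5121 0.0593]
[0.4327 0.0533]
[ 0.5206 -0.026 ]
[ 0.4411 -0.0309]
```

```bash
python3 -c "
from h import *
go((.6696,-.1639,.25),47.5)"
```

```text
shift mm [ 534.8 -214.3   -0.6] turn [-1.000e-01 -1.000e-01 -1.121e+02] tool y now -64.6
shift mm [ 534.8 -214.3   -0.6] turn [-0.1  0.1 67.9] tool y now -64.6
```

```bash
python3 -m pendant '[[[0.535,-0.214,0,0,0,-80,0.085],[0.535,-0.214,0,0,0,-80,0.085],[0.535,-0.214,0,0,0,-80,0.085],[0.535,-0.214,0,0,0,-80,0.085],[0.535,-0.214,0,0,0,-80,0.085],[0.535,-0.214,0,0,0,-80,0.085],[0.535,-0.214,0,0,0,-80,0.085],[0.535,-0.214,0,0,0,-80,0.085],[0.535,-0.214,0,0,0,-80,0.085],[0.535,-0.214,0,0,0,-80,0.085]]]' 40; python3 -c "
from h import *
go((.6696,-.1639,.25),47.5); print(ctrl.get_state()['joint_positions'])"
```

```text
t: 1.1
position: [0.6191, -0.2194, 0.2495]
tool_rot: [-0.001, 0.605, 0.796, -0.0]
wrist_force: [2.0, -1.0, 0.4]
gripper_width: 0.085
grasp_force: 0.0
shift mm [39.9 63.5 -0.6] turn [ -0.  -0. -32.] tool y now 15.5
shift mm [39.9 63.5 -0.6] turn [-1.00e-01  1.00e-01  1.48e+02] tool y now 15.5
[ 0.52428416  0.65398999 -0.39568662  1.39300846  0.26016182  1.14712368
  0.36623091]
```

```bash
python3 -m pendant '[[[0.04,0.063,0,0,0,-32,0.085],[0.04,0.063,0,0,0,-32,0.085],[0.04,0.063,0,0,0,-32,0.085],[0.04,0.063,0,0,0,-32,0.085],[0.04,0.063,0,0,0,-32,0.085],[0.04,0.063,0,0,0,-32,0.085]]]'; python3 -c "
from h import *
go((.6696,-.1639,.14),47.5); im,d=ctrl.snapshot('side'); cv2.imwrite('pics/s1.png',cv2.resize(im[60:260,200:400],(600,600))[...,::-1])"
```

```text
t: 1.7
position: [0.6682, -0.1656, 0.2495]
tool_rot: [-0.001, 0.365, 0.931, -0.0]
wrist_force: [-0.4, 0.1, 0.8]
gripper_width: 0.0851
grasp_force: 0.0
shift mm [1.000e-01 2.300e+00 1.095e+02] turn [-0.  -0.1 -0.3] tool y now 47.2
shift mm [1.000e-01 2.300e+00 1.095e+02] turn [-1.000e-01  1.000e-01  1.797e+02] tool y now 47.2
```

View pics/s1.png

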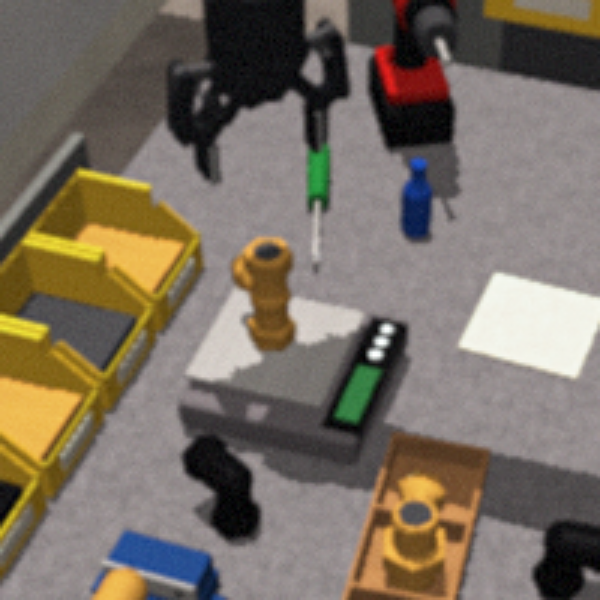

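The crop shows the open gripper above the tee at crop (270,250), fingers either side of its line. Descending.

```bash
python3 -m pendant '[[[0,0.002,0.04,0,0,0,0.085],[0,0.002,0.08,0,0,0,0.085],[0,0.002,0.1,0,0,0,0.085],[0,0.002,0.11,0,0,0,0.085],[0,0.002,0.11,0,0,0,0.085],[0,0.002,0.11,0,0,0,0.085]]]'; python3 -m pendant '[[[0,0,0,0,0,0,0.03],[0,0,0,0,0,0,0.03],[0,0,0,0,0,0,0.03],[0,0,0,0,0,0,0.03],[0,0,0,0,0,0,0.03],[0,0,0,0,0,0,0.03],[0,0,0,0,0,0,0.03]]]' 40
```

```text
t: 2.35
position: [0.6709, -0.1638, 0.1415]
tool_rot: [0.001, 0.364, 0.931, 0.0]
wrist_force: [0.5, -0.5, -0.2]
gripper_width: 0.0847
grasp_force: 0.0
t: 3.05
position: [0.6702, -0.1641, 0.141]
tool_rot: [0.001, 0.364, 0.932, -0.0]
wrist_force: [-1.3, -0.3, 5.1]
gripper_width: 0.0373
grasp_force: 41.3
```

```bash
python3 -m pendant '[[[0,0,-0.01,0,0,0,0.03],[0,0,-0.03,0,0,0,0.03],[0,0,-0.06,0,0,0,0.03],[0,0,-0.09,0,0,0,0.03],[0,0,-0.12,0,0,0,0.03],[0,0,-0.12,0,0,0,0.03]]]'; python3 -c "
from h import *
go((.4565,-.3227,.25),30)"
```

```text
t: 3.65
position: [0.6719, -0.1633, 0.2637]
tool_rot: [0.004, 0.363, 0.932, 0.001]
wrist_force: [1.1, 1.1, -5.9]
gripper_width: 0.0379
grasp_force: 41.3
shift mm [  50.6 -263.2   12.1] turn [ 0.3  0.3 17.4] tool y now 47.4
shift mm [  50.6 -263.2   12.1] turn [  -0.4    0.5 -162.6] tool y now 47.4
```

```bash
python3 -m pendant '[[[0.01,-0.04,0,0,0,4,0.03],[0.018,-0.09,0,0,0,8,0.03],[0.027,-0.14,0,0,0,12,0.03],[0.037,-0.19,0,0,0,17,0.03],[0.045,-0.235,0,0,0,17,0.03],[0.05,-0.26,0.005,0,0,17,0.03],[0.051,-0.263,0.012,0,0,17,0.03],[0.051,-0.263,0.012,0,0,17,0.03],[0.051,-0.263,0.012,0,0,17,0.03],[0.051,-0.263,0.012,0,0,17,0.03]]]'; python3 -c "
from h import *
go((.4565,-.3227,.092),30)"
```

```text
t: 4.65
position: [0.4557, -0.321, 0.2477]
tool_rot: [0.0, 0.496, 0.869, 0.001]
wrist_force: [0.5, 0.1, -6.7]
gripper_width: 0.0373
grasp_force: 43.1
shift mm [ -2.   -0.4 155.7] turn [ 0.1 -0.1  0.6] tool y now 30.6
shift mm [ -2.   -0.4 155.7] turn [ 1.000e-01  1.000e-01 -1.794e+02] tool y now 30.6
```

```bash
python3 -m pendant '[[[-0.002,0,0.03,0,0,0,0.03],[-0.002,0,0.07,0,0,0,0.03],[-0.002,0,0.11,0,0,0,0.03],[-0.002,0,0.135,0,0,0,0.03],[-0.002,0,0.147,0,0,0,0.03],[-0.002,0,0.15,0,0,0,0.03],[-0.002,0,0.152,0,0,0,0.03],[-0.002,0,0.154,0,0,0,0.03],[-0.002,0,0.155,0,0,0,0.03],[-0.002,0,0.155,0,0,0,0.03]]]'; python3 -m pendant '[[[0,0,0.001,0,0,0,0.03],[0,0,0.002,0,0,0,0.03],[0,0,0.002,0,0,0,0.03]]]'
```

```text
t: 5.65
position: [0.4556, -0.3248, 0.0938]
tool_rot: [0.001, 0.497, 0.868, -0.0]
wrist_force: [1.5, -0.5, -5.8]
gripper_width: 0.0376
grasp_force: 43.2
t: 5.95
position: [0.4552, -0.3245, 0.091]
tool_rot: [-0.0, 0.497, 0.868, 0.0]
wrist_force: [0.1, -0.5, -6.3]
gripper_width: 0.0373
grasp_force: 43.2
```

```bash
python3 -m pendant '[[[0,0,0.001,0,0,0,0.03],[0,0,0.001,0,0,0,0.03],[0,0,0.002,0,0,0,0.03],[0,0,0.002,0,0,0,0.03]]]';  python3 -m pendant '[[[0,0,0.001,0,0,0,0.03],[0,0,0.001,0,0,0,0.03]]]'
```

```text
t: 6.35
position: [0.4554, -0.3246, 0.0891]
tool_rot: [0.0, 0.497, 0.868, 0.0]
wrist_force: [0.3, -0.8, -4.9]
gripper_width: 0.0376
grasp_force: 43.4
t: 6.55
position: [0.4555, -0.3246, 0.0891]
tool_rot: [0.0, 0.497, 0.868, -0.0]
wrist_force: [-2.1, 1.2, 3.8]
gripper_width: 0.0371
grasp_force: 44.3
```

Touched down at TCP 0.089. Releasing and rising.

```bash
python3 -m pendant '[[[0,0,0,0,0,0,0.045],[0,0,0,0,0,0,0.06],[0,0,0,0,0,0,0.075],[0,0,0,0,0,0,0.085],[0,0,0,0,0,0,0.085],[0,0,0,0,0,0,0.085],[0,0,-0.03,0,0,0,0.085],[0,0,-0.08,0,0,0,0.085],[0,0,-0.13,0,0,0,0.085],[0,0,-0.16,0,0,0,0.085]]]'
python3 - <<'E'
from h import *
go((.4741,.0178,.25),30)
im,d=ctrl.snapshot("side"); a=im[110:210,320:440]; cv2.imwrite("pics/s2.png",cv2.resize(a,(600,500))[...,::-1])
E
```

```text
t: 7.55
position: [0.4566, -0.3248, 0.252]
tool_rot: [0.003, 0.497, 0.868, 0.0]
wrist_force: [0.5, -1.1, -0.6]
gripper_width: 0.0852
grasp_force: 0.0
shift mm [286.7 188.3   1.2] turn [0.2 0.3 0.4] tool y now 30.4
shift mm [286.7 188.3   1.2] turn [  -0.4    0.3 -179.6] tool y now 30.4
```

View pics/s2.png

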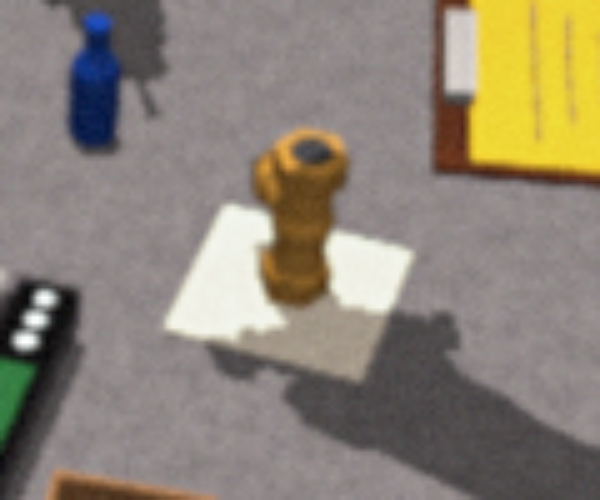

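The tee stands upright on the pad at crop (300,220). Now the union.

```bash
python3 -m pendant '[[[0.287,0.188,0,0,0,25,0.085],[0.287,0.188,0,0,0,25,0.085],[0.287,0.188,0,0,0,25,0.085],[0.287,0.188,0,0,0,25,0.085],[0.287,0.188,0,0,0,25,0.085],[0.287,0.188,0,0,0,25,0.085],[0.287,0.188,0,0,0,25,0.085],[0.287,0.188,0,0,0,25,0.085],[0.287,0.188,0,0,0,25,0.085],[0.287,0.188,0,0,0,25,0.085]]]'; python3 -c "
from h import *
go((.4741,.0178,.072),5)"
```

```text
t: 8.6
position: [0.4722, 0.0165, 0.2477]
tool_rot: [0.0, 0.674, 0.739, -0.001]
wrist_force: [-0.2, -0.8, 0.4]
gripper_width: 0.0849
grasp_force: 0.0
shift mm [  1.3   2.2 175.7] turn [-0.1  0.1  0.2] tool y now 5.2
shift mm [  1.3   2.2 175.7] turn [-1.000e-01 -1.000e-01 -1.798e+02] tool y now 5.2
```

```bash
python3 -m pendant '[[[0.001,0.002,0.04,0,0,0,0.085],[0.001,0.002,0.09,0,0,0,0.085],[0.001,0.002,0.13,0,0,0,0.085],[0.001,0.002,0.16,0,0,0,0.085],[0.001,0.002,0.174,0,0,0,0.085],[0.001,0.002,0.174,0,0,0,0.085],[0.001,0.002,0.174,0,0,0,0.085]]]'; python3 -m pendant '[[[0,0,0,0,0,0,0.028],[0,0,0,0,0,0,0.028],[0,0,0,0,0,0,0.028],[0,0,0,0,0,0,0.028],[0,0,0,0,0,0,0.028],[0,0,0,0,0,0,0.028],[0,0,0,0,0,0,0.028]]]' 40;  python3 -m pendant '[[[0,0,-0.01,0,0,0,0.028],[0,0,-0.03,0,0,0,0.028],[0,0,-0.07,0,0,0,0.028],[0,0,-0.12,0,0,0,0.028],[0,0,-0.16,0,0,0,0.028],[0,0,-0.18,0,0,0,0.028],[0,0,-0.18,0,0,0,0.028]]]'; python3 -c "
from h import *
go((.664,-.159,.25),5)"
```

```text
t: 9.3
position: [0.4746, 0.018, 0.0741]
tool_rot: [0.0, 0.674, 0.739, -0.0]
wrist_force: [-0.3, 0.8, 0.3]
gripper_width: 0.085
grasp_force: 0.0
t: 10.0
position: [0.4746, 0.0193, 0.0749]
tool_rot: [0.001, 0.673, 0.739, 0.0]
wrist_force: [-0.7, -1.1, 5.7]
gripper_width: 0.0351
grasp_force: 39.5
t: 10.7
position: [0.4754, 0.0197, 0.2568]
tool_rot: [0.002, 0.673, 0.739, 0.002]
wrist_force: [-0.1, 1.2, -4.1]
gripper_width: 0.035
grasp_force: 41.4
shift mm [-195.5  171.1    8. ] turn [0.4 0.  0.4] tool y now 5.4
shift mm [-195.5  171.1    8. ] turn [  -0.     0.6 -179.6] tool y now 5.4
```

```bash
python3 -m pendant '[[[-0.03,0.026,0,0,0,0,0.028],[-0.065,0.057,0,0,0,0,0.028],[-0.1,0.088,0,0,0,0,0.028],[-0.135,0.118,0,0,0,0,0.028],[-0.165,0.145,0,0,0,0,0.028],[-0.185,0.162,0.004,0,0,0,0.028],[-0.195,0.171,0.008,0,0,0,0.028],[-0.195,0.171,0.008,0,0,0,0.028],[-0.195,0.171,0.008,0,0,0,0.028],[-0.195,0.171,0.008,0,0,0,0.028]]]'; python3 -c "
from h import *
go((.664,-.159,.13),5)"
```

```text
t: 11.7
position: [0.6618, -0.1569, 0.2453]
tool_rot: [-0.001, 0.672, 0.74, -0.0]
wrist_force: [-0.4, 0.6, -3.8]
gripper_width: 0.035
grasp_force: 41.3
shift mm [ -2.5   2.3 115.3] turn [-0.1 -0.1  0.5] tool y now 5.5
shift mm [ -2.5   2.3 115.3] turn [   0.2   -0.2 -179.5] tool y now 5.5
```

```bash
python3 -m pendant '[[[-0.002,0.002,0.03,0,0,0,0.028],[-0.002,0.002,0.07,0,0,0,0.028],[-0.002,0.002,0.095,0,0,0,0.028],[-0.002,0.002,0.107,0,0,0,0.028],[-0.002,0.002,0.11,0,0,0,0.028],[-0.002,0.002,0.112,0,0,0,0.028],[-0.002,0.002,0.114,0,0,0,0.028],[-0.002,0.002,0.114,0,0,0,0.028]]]'; python3 -m pendant '[[[0,0,0.001,0,0,0,0.028],[0,0,0.001,0,0,0,0.028],[0,0,0.002,0,0,0,0.028],[0,0,0.002,0,0,0,0.028]]]'
```

```text
t: 12.5
position: [0.6657, -0.1606, 0.1334]
tool_rot: [0.001, 0.673, 0.739, 0.001]
wrist_force: [0.0, 0.1, -4.4]
gripper_width: 0.0346
grasp_force: 41.3
t: 12.9
position: [0.6649, -0.1606, 0.13]
tool_rot: [-0.0, 0.673, 0.739, -0.0]
wrist_force: [-0.8, 0.8, -4.5]
gripper_width: 0.0346
grasp_force: 41.3
```

```bash
python3 -m pendant '[[[0,0,0.001,0,0,0,0.028],[0,0,0.001,0,0,0,0.028],[0,0,0.002,0,0,0,0.028],[0,0,0.002,0,0,0,0.028]]]';  python3 -m pendant '[[[0,0,0.001,0,0,0,0.028],[0,0,0.001,0,0,0,0.028]]]'; python3 -m pendant '[[[0,0,0.001,0,0,0,0.028],[0,0,0.001,0,0,0,0.028]]]'
```

```text
t: 13.3
position: [0.6648, -0.1606, 0.1278]
tool_rot: [-0.0, 0.673, 0.739, -0.0]
wrist_force: [0.0, 0.6, -4.4]
gripper_width: 0.0348
grasp_force: 41.3
t: 13.5
position: [0.6651, -0.1606, 0.1271]
tool_rot: [0.0, 0.673, 0.739, 0.0]
wrist_force: [-0.3, -0.1, -3.9]
gripper_width: 0.0347
grasp_force: 41.7
t: 13.7
position: [0.6651, -0.1606, 0.1271]
tool_rot: [0.0, 0.673, 0.739, 0.0]
wrist_force: [-1.5, 0.1, 2.5]
gripper_width: 0.0349
grasp_force: 42.1
```

```bash
python3 -m pendant '[[[0,0,0,0,0,0,0.045],[0,0,0,0,0,0,0.06],[0,0,0,0,0,0,0.075],[0,0,0,0,0,0,0.085],[0,0,0,0,0,0,0.085],[0,0,0,0,0,0,0.085],[0,0,-0.03,0,0,0,0.085],[0,0,-0.08,0,0,0,0.085],[0,0,-0.12,0,0,0,0.085],[0,0,-0.12,0,0,0,0.085]]]'
python3 - <<'E'
from h import *
go((.663,.170,.25),0)
im,d=ctrl.snapshot("side"); a=im[130:330,190:390]; cv2.imwrite("pics/s3.png",cv2.resize(a,(600,600))[...,::-1])
E
```

```text
t: 14.7
position: [0.6687, -0.1605, 0.254]
tool_rot: [0.006, 0.673, 0.739, 0.004]
wrist_force: [0.3, 0.4, 0.4]
gripper_width: 0.0851
grasp_force: 0.0
shift mm [329.6  25.    3.3] turn [0.9 0.1 5.3] tool y now 5.3
shift mm [329.6  25.    3.3] turn [  -0.2    1.3 -174.6] tool y now 5.3
```

View pics/s3.png

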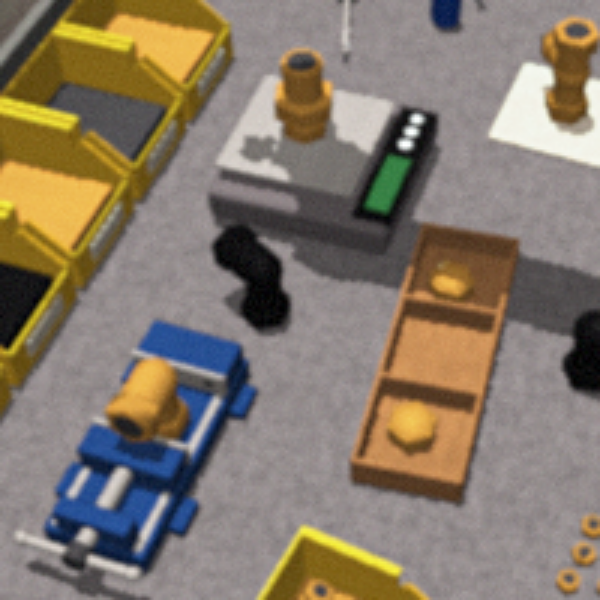

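The union stands on the pan (crop 303,95), the middle cell is empty (440,350), and the elbow's leg points to +y (120,410). Now the elbow.

```bash
python3 -m pendant '[[[0.33,0.024,0,0,0,5,0.085],[0.33,0.024,0,0,0,5,0.085],[0.33,0.024,0,0,0,5,0.085],[0.33,0.024,0,0,0,5,0.085],[0.33,0.024,0,0,0,5,0.085],[0.33,0.024,0,0,0,5,0.085],[0.33,0.024,0,0,0,5,0.085],[0.33,0.024,0,0,0,5,0.085],[0.33,0.024,0,0,0,5,0.085],[0.33,0.024,0,0,0,5,0.085]]]'; python3 -c "
from h import *
go((.663,.170,.077),0)"
```

```text
t: 15.75
position: [0.6582, 0.1675, 0.245]
tool_rot: [0.001, 0.706, 0.708, -0.001]
wrist_force: [-0.6, -0.7, -0.3]
gripper_width: 0.0853
grasp_force: 0.0
shift mm [  2.9   5.1 168. ] turn [-0.1  0.2  0.2] tool y now 0.2
shift mm [  2.9   5.1 168. ] turn [-2.000e-01 -1.000e-01 -1.798e+02] tool y now 0.2
```

```bash
python3 -m pendant '[[[0.003,0.004,0.04,0,0,0,0.085],[0.003,0.004,0.08,0,0,0,0.085],[0.003,0.004,0.12,0,0,0,0.085],[0.003,0.004,0.15,0,0,0,0.085],[0.003,0.004,0.166,0,0,0,0.085],[0.003,0.004,0.168,0,0,0,0.085],[0.003,0.004,0.168,0,0,0,0.085]]]'; python3 -m pendant '[[[0,0,0,0,0,0,0.028],[0,0,0,0,0,0,0.028],[0,0,0,0,0,0,0.028],[0,0,0,0,0,0,0.028],[0,0,0,0,0,0,0.028],[0,0,0,0,0,0,0.028],[0,0,0,0,0,0,0.028]]]' 40
```

```text
t: 16.45
position: [0.6629, 0.1725, 0.0789]
tool_rot: [0.0, 0.705, 0.709, 0.001]
wrist_force: [0.4, 0.3, 0.5]
gripper_width: 0.0852
grasp_force: 0.0
t: 17.15
position: [0.6625, 0.1737, 0.0794]
tool_rot: [0.0, 0.705, 0.709, 0.001]
wrist_force: [-0.5, -1.0, 6.2]
gripper_width: 0.0345
grasp_force: 40.6
```

```bash
python3 -m pendant '[[[0,0,-0.01,0,0,0,0.028],[0,0,-0.03,0,0,0,0.028],[0,0,-0.07,0,0,0,0.028],[0,0,-0.11,0,0,0,0.028],[0,0,-0.13,0,0,0,0.028],[0,0,-0.13,0,0,0,0.028]]]'
python3 - <<'E'
from h import *
go((.4757,.0267,.20),5.6)
im,d=ctrl.snapshot("top"); C=cloud("top",d)
cv2.imwrite("pics/t2.png",cv2.resize(im[150:230,200:320],(720,480))[...,::-1])
E
```

```text
t: 17.75
position: [0.6633, 0.1739, 0.2115]
tool_rot: [0.001, 0.705, 0.709, 0.003]
wrist_force: [0.6, -0.1, -2.7]
gripper_width: 0.0343
grasp_force: 40.8
shift mm [-146.  -188.6   10. ] turn [ 0.4 -0.1 -5.2] tool y now 0.4
shift mm [-146.  -188.6   10. ] turn [ -0.2  -0.6 174.8] tool y now 0.4
```

```bash
python3 -m pendant '[[[-0.022,-0.028,0,0,0,-1,0.028],[-0.045,-0.058,0,0,0,-2,0.028],[-0.07,-0.09,0,0,0,-3,0.028],[-0.095,-0.122,0,0,0,-4,0.028],[-0.118,-0.152,0,0,0,-5,0.028],[-0.135,-0.175,0.005,0,0,-5,0.028],[-0.146,-0.188,0.01,0,0,-5,0.028],[-0.146,-0.188,0.01,0,0,-5,0.028],[-0.146,-0.188,0.01,0,0,-5,0.028],[-0.146,-0.188,0.01,0,0,-5,0.028]]]'; python3 -c "
from h import *
go((.4757,.0267,.0614),5.6)
im,d=ctrl.snapshot('side');cv2.imwrite('pics/s4.png',cv2.resize(im[150:310,260:420],(600,600))[...,::-1])
im,d=ctrl.snapshot('top');np.savez('top2.npz',im=im,d=d);cv2.imwrite('pics/t3.png',cv2.resize(im[155:215,200:320],(720,360),interpolation=cv2.INTER_CUBIC)[...,::-1])"
```

```text
t: 18.8
position: [0.4756, 0.027, 0.1976]
tool_rot: [-0.0, 0.673, 0.74, 0.001]
wrist_force: [-0.8, 1.1, -3.2]
gripper_width: 0.035
grasp_force: 41.1
shift mm [ -0.5  -0.  136.2] turn [ 0.  -0.1 -0.2] tool y now 5.4
shift mm [ -0.5  -0.  136.2] turn [-1.000e-01 -0.000e+00  1.798e+02] tool y now 5.4
```

View pics/s4.png

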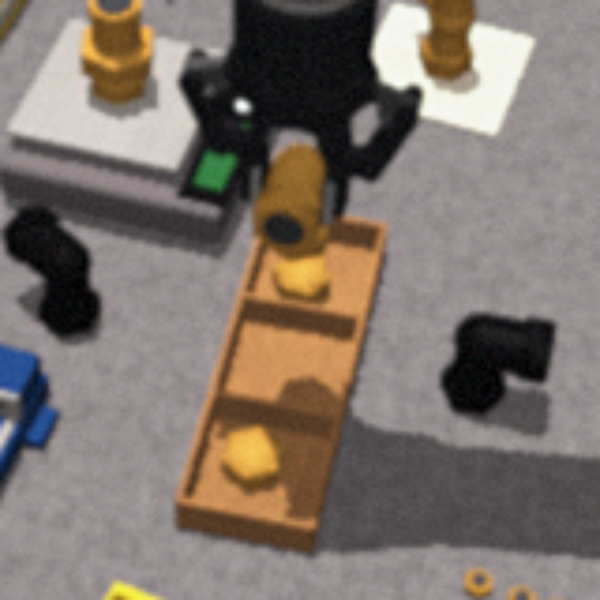

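View pics/t3.png

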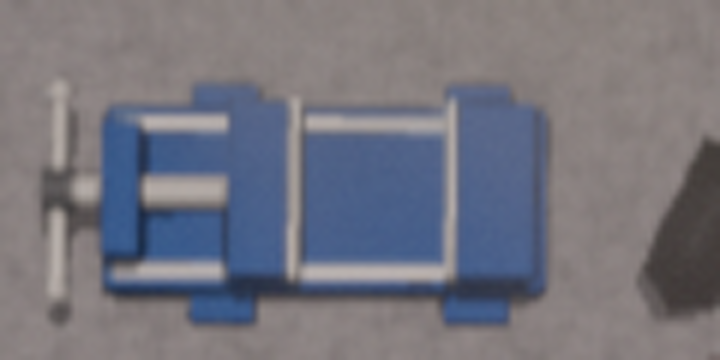

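The elbow hangs level above the tray, leg to +y (s4 285,225); the empty vise shows jaw plates with inner edges at t3 x=301 and 446, rows 97–282. Lowering.

```bash
python3 -c "
from h import *
print(ray('top',[(261.8,186.2)],.046))
K=np.load('top2.npz');C=cloud('top',K['d']);P=C[175:198,253:271];print('bed z',np.median(P[...,2]))"
python3 -m pendant '[[[0,0,0.03,0,0,0,0.028],[0,0,0.07,0,0,0,0.028],[0,0,0.105,0,0,0,0.028],[0,0,0.123,0,0,0,0.028],[0,0,0.129,0,0,0,0.028],[0,0,0.131,0,0,0,0.028],[0,0,0.133,0,0,0,0.028],[0,0,0.133,0,0,0,0.028]]]'; python3 -m pendant '[[[0,0,0.001,0,0,0,0.028],[0,0,0.001,0,0,0,0.028],[0,0,0.002,0,0,0,0.028],[0,0,0.002,0,0,0,0.028]]]'
```

```text
[[0.66452174 0.15311697 0.046     ]]
bed z 0.021304017960127312
t: 19.7
position: [0.4758, 0.0262, 0.0659]
tool_rot: [0.001, 0.673, 0.739, 0.001]
wrist_force: [0.7, 0.0, -3.4]
gripper_width: 0.0348
grasp_force: 41.0
t: 20.1
position: [0.4749, 0.0259, 0.0632]
tool_rot: [0.0, 0.673, 0.739, 0.0]
wrist_force: [-0.0, -0.4, -3.2]
gripper_width: 0.0349
grasp_force: 41.0
```

```bash
python3 -m pendant '[[[0,0,0.001,0,0,0,0.028],[0,0,0.001,0,0,0,0.028]]]';  python3 -m pendant '[[[0,0,0.001,0,0,0,0.028],[0,0,0.001,0,0,0,0.028]]]'; python3 -m pendant '[[[0,0,0.001,0,0,0,0.028],[0,0,0.001,0,0,0,0.028]]]'
```

```text
t: 20.3
position: [0.4748, 0.026, 0.0619]
tool_rot: [-0.0, 0.673, 0.739, -0.0]
wrist_force: [0.7, 0.4, -3.3]
gripper_width: 0.0348
grasp_force: 41.0
t: 20.5
position: [0.4749, 0.0261, 0.0613]
tool_rot: [0.0, 0.673, 0.74, 0.0]
wrist_force: [-0.7, -0.7, 0.3]
gripper_width: 0.0348
grasp_force: 41.6
t: 20.7
position: [0.4749, 0.0262, 0.0613]
tool_rot: [0.0, 0.673, 0.74, 0.0]
wrist_force: [-3.1, -0.0, 10.0]
gripper_width: 0.0348
grasp_force: 42.6
```

```bash
python3 -m pendant '[[[0,0,0,0,0,0,0.045],[0,0,0,0,0,0,0.06],[0,0,0,0,0,0,0.075],[0,0,0,0,0,0,0.085],[0,0,0,0,0,0,0.085],[0,0,0,0,0,0,0.085],[0,0,-0.03,0,0,0,0.085],[0,0,-0.08,0,0,0,0.085],[0,0,-0.13,0,0,0,0.085],[0,0,-0.18,0,0,0,0.085]]]'
python3 - <<'E'
from h import *
go((.4555,-.3246,.25),30.5)
im,d=ctrl.snapshot("side"); a=im[110:310,290:440]; cv2.imwrite("pics/s5.png",cv2.resize(a,(450,600))[...,::-1])
E
```

```text
t: 21.7
position: [0.4743, 0.026, 0.2418]
tool_rot: [-0.0, 0.673, 0.74, -0.0]
wrist_force: [1.8, -1.0, -0.1]
gripper_width: 0.0848
grasp_force: 0.0
shift mm [-347.2  -51.6   -8.3] turn [ -0.   -0.  -25.1] tool y now 5.4
shift mm [-347.2  -51.6   -8.3] turn [-0.000e+00  1.000e-01  1.549e+02] tool y now 5.4
```

View pics/s5.png

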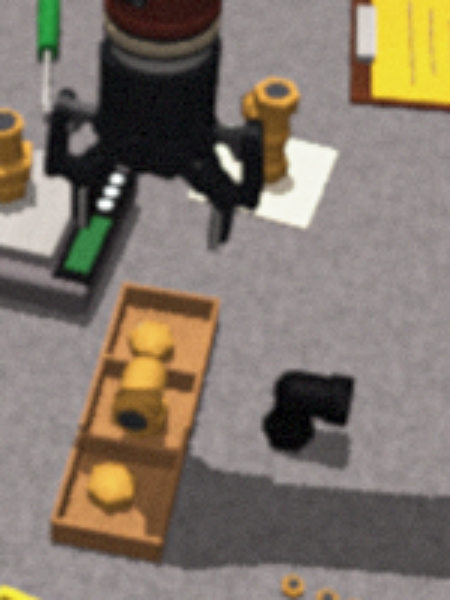

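The elbow stands in the middle cell (crop 140,395) and the tee is still upright on the pad (270,120). Now back to the tee.

```bash
python3 -m pendant '[[[-0.346,-0.052,-0.008,0,0,-25,0.085],[-0.346,-0.052,-0.008,0,0,-25,0.085],[-0.346,-0.052,-0.008,0,0,-25,0.085],[-0.346,-0.052,-0.008,0,0,-25,0.085],[-0.346,-0.052,-0.008,0,0,-25,0.085],[-0.346,-0.052,-0.008,0,0,-25,0.085],[-0.346,-0.052,-0.008,0,0,-25,0.085],[-0.346,-0.052,-0.008,0,0,-25,0.085],[-0.346,-0.052,-0.008,0,0,-25,0.085],[-0.346,-0.052,-0.008,0,0,-25,0.085]]]'; python3 -c "
from h import *
go((.4555,-.3246,.088),30.5)"
```

```text
t: 22.75
position: [0.4558, -0.3213, 0.2478]
tool_rot: [-0.001, 0.496, 0.868, 0.001]
wrist_force: [0.6, 0.6, -0.2]
gripper_width: 0.0851
grasp_force: 0.0
shift mm [ -3.   -2.1 159.8] turn [ 0.1 -0.1 -0. ] tool y now 30.5
shift mm [ -3.   -2.1 159.8] turn [-2.0e-01 -1.0e-01  1.8e+02] tool y now 30.5
```

```bash
python3 -m pendant '[[[-0.003,-0.002,0.04,0,0,0,0.085],[-0.003,-0.002,0.08,0,0,0,0.085],[-0.003,-0.002,0.12,0,0,0,0.085],[-0.003,-0.002,0.15,0,0,0,0.085],[-0.003,-0.002,0.159,0,0,0,0.085],[-0.003,-0.002,0.159,0,0,0,0.085],[-0.003,-0.002,0.159,0,0,0,0.085]]]'; python3 -m pendant '[[[0,0,0,0,0,0,0.03],[0,0,0,0,0,0,0.03],[0,0,0,0,0,0,0.03],[0,0,0,0,0,0,0.03],[0,0,0,0,0,0,0.03],[0,0,0,0,0,0,0.03],[0,0,0,0,0,0,0.03]]]' 40; python3 -m pendant '[[[0,0,-0.01,0,0,0,0.03],[0,0,-0.03,0,0,0,0.03],[0,0,-0.07,0,0,0,0.03],[0,0,-0.12,0,0,0,0.03],[0,0,-0.16,0,0,0,0.03],[0,0,-0.18,0,0,0,0.03],[0,0,-0.18,0,0,0,0.03]]]';  python3 -c "
from h import *
go((.6640,.1525,.28),0)"
```

```text
t: 23.45
position: [0.4569, -0.3262, 0.0906]
tool_rot: [0.001, 0.496, 0.868, 0.0]
wrist_force: [0.3, -0.1, 0.0]
gripper_width: 0.0852
grasp_force: 0.0
t: 24.15
position: [0.456, -0.3272, 0.09]
tool_rot: [0.001, 0.497, 0.868, -0.0]
wrist_force: [0.0, -0.2, 5.1]
gripper_width: 0.0374
grasp_force: 40.9
t: 24.85
position: [0.456, -0.3273, 0.2714]
tool_rot: [0.002, 0.497, 0.868, -0.0]
wrist_force: [1.0, -0.8, -7.4]
gripper_width: 0.0369
grasp_force: 41.9
shift mm [308.8 422.   -9.1] turn [ 0.2  0.2 30.4] tool y now 30.4
shift mm [308.8 422.   -9.1] turn [  -0.3    0.2 -149.6] tool y now 30.4
```

```bash
python3 -m pendant '[[[0.012,0.016,0,0,0,-4,0.03],[0.036,0.048,0,0,0,-10,0.03],[0.062,0.085,0,0,0,-16,0.03],[0.09,0.122,0,0,0,-22,0.03],[0.118,0.16,0,0,0,-28,0.03],[0.146,0.198,0,0,0,-34,0.03],[0.172,0.235,0,0,0,-40,0.03],[0.196,0.267,0,0,0,-46,0.03],[0.215,0.293,0,0,0,-52,0.03],[0.225,0.307,0,0,0,-55,0.03]]]'; python3 -c "
from h import *
s=ctrl.get_state(); go((.6666,.1522,.25),90); print(s['joint_positions'].round(2))"
```

```text
t: 25.85
position: [0.6049, 0.0271, 0.266]
tool_rot: [-0.003, 0.035, 0.999, 0.001]
wrist_force: [-0.9, 0.5, -4.7]
gripper_width: 0.0373
grasp_force: 42.0
shift mm [-52.8 129.1  16. ] turn [ 0.2 -0.3 -4.1] tool y now 85.9
shift mm [-52.8 129.1  16. ] turn [ -0.5  -0.3 175.9] tool y now 85.9
[ 0.37  0.64 -0.79  1.52  0.47  1.19  1.  ]
```

```bash
python3 -m pendant '[[[-0.008,0.02,0,0,0,-2,0.03],[-0.02,0.05,0,0,0,-4,0.03],[-0.034,0.085,0.005,0,0,-4,0.03],[-0.044,0.108,0.01,0,0,-4,0.03],[-0.05,0.12,0.013,0,0,-4,0.03],[-0.051,0.123,0.014,0,0,-4,0.03],[-0.051,0.123,0.014,0,0,-4,0.03],[-0.051,0.123,0.014,0,0,-4,0.03],[-0.051,0.123,0.014,0,0,-4,0.03]]]'; python3 -c "
from h import *
go((.6666,.1522,.108),90)
im,d=ctrl.snapshot('side');cv2.imwrite('pics/s6.png',cv2.resize(im[130:330,160:310],(450,600))[...,::-1])"
```

```text
t: 26.75
position: [0.6673, 0.1386, 0.2553]
tool_rot: [0.0, 0.007, 1.0, -0.001]
wrist_force: [0.0, 0.5, -5.9]
gripper_width: 0.0375
grasp_force: 42.0
shift mm [  0.9  13.8 147.3] turn [-0.1  0.  -0.8] tool y now 89.2
shift mm [  0.9  13.8 147.3] turn [0.000e+00 1.000e-01 1.792e+02] tool y now 89.2
```

View pics/s6.png

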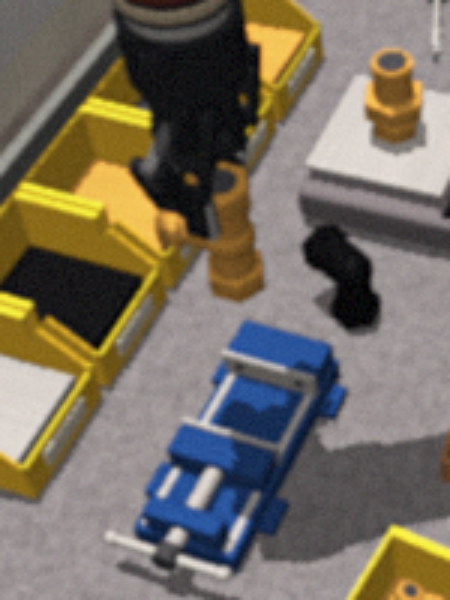

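The tee hangs upright with its branch to +x (crop 235,240), above the vise (250,410). Centering, then lowering between the jaws.

```bash
python3 -m pendant '[[[0.001,0.007,0.02,0,0,-0.8,0.03],[0.001,0.0135,0.05,0,0,-0.8,0.03],[0.001,0.0135,0.08,0,0,-0.8,0.03],[0.001,0.0135,0.09,0,0,-0.8,0.03],[0.001,0.0135,0.09,0,0,-0.8,0.03],[0.001,0.0135,0.09,0,0,-0.8,0.03]]]'; python3 -c "
from h import *
go((.6666,.1522,.108),90)"
```

```text
t: 27.4
position: [0.6674, 0.1543, 0.1667]
tool_rot: [0.001, -0.001, 1.0, 0.001]
wrist_force: [0.5, -0.1, -5.0]
gripper_width: 0.0374
grasp_force: 42.0
shift mm [ 1.  -2.2 58.7] turn [0.1 0.2 0.1] tool y now 90.1
shift mm [ 1.  -2.2 58.7] turn [-3.000e-01  1.000e-01 -1.799e+02] tool y now 90.1
```

```bash
python3 -m pendant '[[[0.001,-0.002,0.015,0,0,0,0.03],[0.001,-0.002,0.03,0,0,0,0.03],[0.001,-0.002,0.043,0,0,0,0.03],[0.001,-0.002,0.05,0,0,0,0.03],[0.001,-0.002,0.053,0,0,0,0.03],[0.001,-0.002,0.055,0,0,0,0.03],[0.001,-0.002,0.055,0,0,0,0.03]]]'; python3 -m pendant '[[[0,0,0.001,0,0,0,0.03],[0,0,0.001,0,0,0,0.03]]]'; python3 -m pendant '[[[0,0,0.001,0,0,0,0.03],[0,0,0.001,0,0,0,0.03]]]'
```

```text
t: 28.1
position: [0.6655, 0.1527, 0.1102]
tool_rot: [0.0, -0.002, 1.0, 0.0]
wrist_force: [0.2, -0.3, -5.7]
gripper_width: 0.0374
grasp_force: 41.9
t: 28.3
position: [0.6655, 0.1526, 0.1095]
tool_rot: [0.0, -0.002, 1.0, 0.0]
wrist_force: [0.7, -0.2, -6.4]
gripper_width: 0.0376
grasp_force: 42.0
t: 28.5
position: [0.6654, 0.1525, 0.1082]
tool_rot: [0.0, -0.002, 1.0, 0.0]
wrist_force: [-0.0, -0.1, -6.7]
gripper_width: 0.0372
grasp_force: 42.1
```

```bash
python3 -m pendant '[[[0,0,0.001,0,0,0,0.03],[0,0,0.001,0,0,0,0.03]]]'; python3 -m pendant '[[[0,0,0.001,0,0,0,0.03],[0,0,0.001,0,0,0,0.03]]]'
```

```text
t: 28.7
position: [0.6656, 0.1525, 0.1081]
tool_rot: [0.0, -0.001, 1.0, 0.0]
wrist_force: [-1.1, -0.3, -0.2]
gripper_width: 0.0373
grasp_force: 42.5
t: 28.9
position: [0.6657, 0.1526, 0.1081]
tool_rot: [0.001, -0.001, 1.0, -0.0]
wrist_force: [-1.6, -1.2, 4.5]
gripper_width: 0.0375
grasp_force: 43.2
```

Seated at 0.108 as predicted. Release, rise and back off toward −x.

```bash
python3 -m pendant '[[[0,0,0,0,0,0,0.045],[0,0,0,0,0,0,0.06],[0,0,0,0,0,0,0.075],[0,0,0,0,0,0,0.085],[0,0,0,0,0,0,0.085],[0,0,0,0,0,0,0.085],[0,0,-0.03,0,0,0,0.085],[0,0,-0.08,0,0,0,0.085],[0,0,-0.13,0,0,0,0.085],[0,0,-0.17,0,0,0,0.085]]]'; python3 -m pendant '[[[0.05,0,0,0,0,0,0.085],[0.1,0,0,0,0,0,0.085],[0.14,0,0,0,0,0,0.085],[0.14,0,0,0,0,0,0.085],[0.14,0,0,0,0,0,0.085]]]'
python3 - <<'E'
from h import *
im,d=ctrl.snapshot("side"); cv2.imwrite("pics/s7.png",cv2.resize(im[100:340,160:420],(650,600))[...,::-1])
im,d=ctrl.snapshot("top"); C=cloud("top",d); z=C[...,2]; cv2.imwrite("pics/t7.png",cv2.resize(im[150:290,200:420],(704,448))[...,::-1])
for n,(x,y),lo,hi in(("tee",(.664,.1525),.114,.13),("elbow",(.477,.0137),.062,.09),("union",(.664,-.159),.125,.145)):
    m=(np.hypot(C[...,0]-x,C[...,1]-y)<.06)&(z>lo)&(z<hi); print(n,m.sum(),C[m].mean(0).round(4) if m.any() else "", np.ptp(C[m],axis=0) if m.any() else "")
E
```

```text
t: 29.9
position: [0.6656, 0.1529, 0.2794]
tool_rot: [0.001, -0.002, 1.0, 0.001]
wrist_force: [-0.1, 1.2, 0.3]
gripper_width: 0.085
grasp_force: 0.0
t: 30.4
position: [0.525, 0.1518, 0.2766]
tool_rot: [0.001, -0.002, 1.0, -0.0]
wrist_force: [0.8, -0.1, -0.4]
gripper_width: 0.085
grasp_force: 0.0
tee 166 [0.6644 0.1515 0.1214] [0.0397322  0.03590181 0.0158175 ]
elbow 33 [0.4816 0.0045 0.071 ] [0.01923824 0.02092976 0.01771215]
union 159 [ 0.6654 -0.1608  0.1356] [0.03389258 0.03389255 0.01787958]
```

View pics/s7.png

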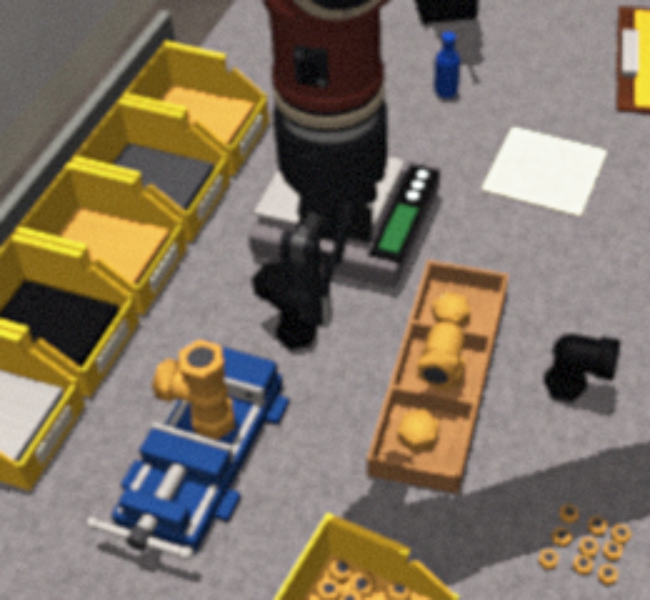

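View pics/t7.png

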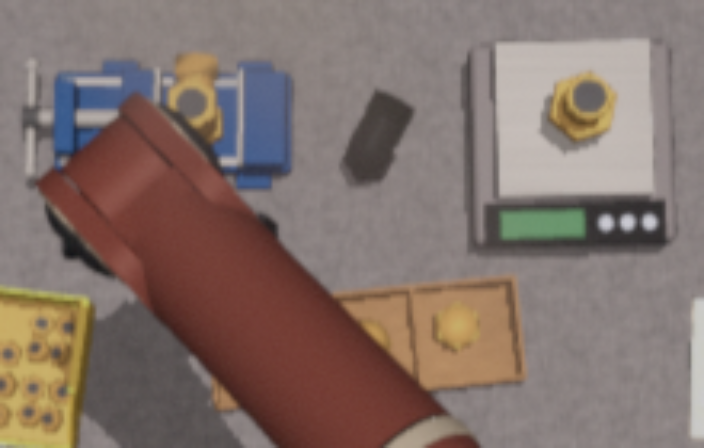

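The tee stands between the jaws (crop 205,390 side; measured 0.6644, 0.1515). The union is on the pan's middle (0.665, −0.161) and the elbow is in the middle cell (440,350). The arm is clear of everything.

```bash
python3 -c "
from plant import ctrl
print(ctrl.sign_off())"
```

```text
the job is handed in; nothing more can be done
None
```

I handed the job in at about 30 s: the tee stands in the vise, the elbow in the tray's middle cell and the union on the scale. All three look upright and let go, and the caps and the bin were never touched. The sign-off gave no verdict, and the arm partly hid the elbow in the last top view, so I judged its place from the side view and the set-down position.

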